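# Power up the carving bench

## Robot

A 7-joint arm with a two-finger parallel gripper is mounted at the origin on the work surface. World frame = base frame: x ahead of the robot, y to its left, z up, the work surface at z = 0. Lengths are in mm, angles in rad, forces in N, time in s.
With the tool pointing down it reaches from about 400 to 900 mm from the base axis. Payload 5.6 kg.
Tool frame: the origin (TCP) lies on the centre line of the jaws, within the pads' length; the fingertips stand 22 mm ahead of it and the grasp point (between the pads) lies 3 mm ahead of it; z points along the fingers, y is the line along which they close (so a half turn about z gives the same grasp; the last joint's range is limited). The gripper opens to 92 mm and grips with 3 to 60 N. Pads are 20 mm wide; open, the fingers measure 128 mm over their backs; the gripper's body (75 mm by 189 mm) begins 69 mm behind the grasp point.
Start: joints at [-1.285, 0.468, -0.012, 1.603, 0.006, 1.071, -0.056], TCP at [209.93, 615.173, 236.592] pointing down, gripper open.
Joint ranges: [-2.53, 2.53], [-0.31, 2.02], [-1.57, 1.55], [0.28, 2.44], [-1.29, 4.43], [0.15, 1.84], [-2.92, 2.92]. Speed limits (rad/s): [2.57, 2.57, 3.14, 3.14, 3.14, 3.14, 3.14].

## Interface

Orientations are given as a unit quaternion [w, x, y, z].
In Python, from cell import sense, cams, env gives the robot as it stands.
- The arm moves only by the shell command python3 -m jog 'ROWS' [FORCE]. ROWS is JSON, a list of rows, each an object with "travel": the shift along the tool's x, y, z in mm, a list of three; "twist": the turn, a rotation vector about the tool's x, y, z in degrees, a list of three; "jaw": the finger opening in mm, from 0 to 91.9. In form: [{"travel": [tx, ty, tz], "twist": [rx, ry, rz], "jaw": jaw}, ...]. A call has exactly 5 rows; each row is the pose to reach, as a shift and turn from the pose commanded when the call began, along the tool's axes at that moment; what a row does not reach only later rows make up. A row lasts 1/8 s, in which the tool goes at most 62.5 mm and 10.7 degrees, less where a joint would pass 70% of its speed; a pose out of reach is approached as far as the arm can. A call with a gripper value outside its range is refused whole. The fingers move at their own pace and stop on an object; FORCE is the grip in N (left out, the last holds). Time passes only in rows, so rows that repeat a pose let the fingers close, or fill a call up. It gives the time, the measured TCP pose, the force, the opening and the grip force at its end, in the units of the state.
- sense(): the state, without advancing time (a new reading comes with each control period).
- cams.camera(name): name is "side" or "top" or "wrist"; returns a dict with "frame" (384x512x3 uint8, blue, green, red), "depth" (384x512 float32, mm along the optical axis (not along the pixel's ray), 0 where there is no reading), "intrinsics" (3x3 intrinsics, pixels), "eye" and "orientation" of the camera in the world. Camera axes: x right, y down, z forward; pixel columns grow to the right and rows downward; lengths in mm; the calibration is good to about 2 mm. The wrist camera is an equidistant fisheye: a pixel r from the principal point sees the ray r / f radians off the axis. A picture is of the moment at which its call begins.
- env.finish_job(): hands the job in; it is judged then, once.
The state is a dict: "time": time; "joint_positions": joint angles; "qd": joint speeds; "joint_efforts": joint torques, N m; "tool_pos": TCP position; "tcp_rot": TCP orientation; "force": force on the tool from outside, world axes, zero at the start; "wrist_torque": the same for the moment, N m; "finger_gap": finger opening in mm; "finger_force": force on a finger pad.
Only numpy, scipy, OpenCV 4.12 (cv2) and the standard library are available. Lean on these libraries where they do the work, as an engineer would, in place of code of your own. Each camera call takes 0.05 s, during which the arm holds its last target. There are 200 camera calls.

## Task

Start up the carving bench by pressing its switches in this order: first press the green-striped end of the power bar's rocker fully down so that it is on, then press the dust extractor's blue key all the way down so that it stays down, and last press the carver's green start button fully in and let it come back up. Do not press the red button or the white key, do not pick up or shift the loose control box, and leave everything else lying around where it is.

Things in the scene. Friction and masses are not known exactly. Their poses are not given: they have to be found in the camera images.
- power_bar: Aluminium power bar, screwed to the table, 70 (its x) x 220 (its y) x 45 mm high, with two white sockets and a black rocker. Origin at the centre of its underside, z up. The rocker's pivot is at (0, 70, 56) mm in this frame, its tilt axis along the bar's y.
- rocker_green_end (a point): Press point on the rocker: top surface of its green-striped end, 24 mm from the pivot towards the bar's -x. It moves with the rocker: about 65 mm above the table when off, about 55 mm when on. The rocker plate is 64 long (bar's x) x 30 wide x 8 mm thick; its +x end is plain black.
- bar_rocker (a joint): Tilt of the power bar's rocker, rad: 0 to 0.08 = off (green end up), 0.40 = fully on (green end down, at its stop). Friction of about 2 to 4 N at the green end; it stays where it is left.
- extractor: Grey bench dust extractor, screwed to the table, 180 (its x) x 200 (its y) x 120 mm high, black grille on its -x face. Origin at the centre of its underside, z up. On the lid, 45 mm from the centre towards -x, two square keys: blue at y = +30 mm, white at y = -30 mm.
- blue_key_top (a point): Centre of the top face of the blue (run) key, 30 x 30 mm, 134 mm above the table when up, 128 mm when down.
- blue_key (a joint): Travel of the blue key, m: 0 to 0.001 = up, 0.006 = fully down at its stop. Moves at about 3 to 4 N and stays where it is left.
- white_key_top (a point): Centre of the top face of the white key, same size and stiffness as the blue one. Not to be pressed.
- white_key (a joint): Travel of the white key, m: 0 = up. Must stay up.
- carver_box: Blue control box of the rotary carver with an aluminium panel, loose on rubber feet (about 1.8 kg), 140 (its x) x 160 (its y) x 62 mm high. Origin at the centre of its underside, z up. Green button at (-30, 35) mm, red button at (-30, -35) mm, a fixed dial (40 mm wide, 14 mm tall) at (35, 0) mm.
- start_top (a point): Centre of the top of the green start button, 32 mm across, about 84 mm above the table when up; it moves with the button.
- start (a joint): Travel of the green button, m: 0 = up, 0.006 = fully in. A spring returns it when let go; fully in takes 5 N.
- stop_top (a point): Centre of the top of the red stop button, same size as the green one. Not to be pressed.
- stop (a joint): Travel of the red button, m: 0 = up. Same spring as the green one.
- figure: Bystander: small pale turned-wood figure, 50 tall, 38 wide, standing on the rear of the extractor's lid (sizes in mm). Origin at its underside. Leave alone.
- mug: Bystander: white mug, 80 across, 90 tall, behind the machines (sizes in mm). Origin at its underside. Leave alone.
- glue: Bystander: blue glue bottle with an orange cap, 60 across, 160 tall, behind the machines (sizes in mm). Origin at its underside. Leave alone.
- blank: Bystander: wooden carving blank 45 x 120 x 40 tall, on the robot's side of the machines (sizes in mm). Origin at its underside. Leave alone.
- gouge: Bystander: wood-handled gouge, 200 long, 22 high, lying on the robot's side of the machines (sizes in mm). Origin at its underside. Leave alone.
- pencil: Bystander: yellow pencil, 165 long, 8 thick, lying behind the machines (sizes in mm). Origin at its underside. Leave alone.
- handpiece: Bystander: dark steel carver handpiece, 145 long, 26 thick, lying behind the machines (sizes in mm). Origin at its underside. Leave alone.
There are look-alikes about, which are no part of the job. Leave any pink look-alike of the carver_box alone.

How it is judged (in metres and radians):
On the way, in this order (a step that is already met when the one before it is completed fails the run):
1. the power bar's rocker is switched on (value of joint bar_rocker above 0.34 rad and value of joint blue_key below 0.002 m), for 0.1 s.
2. the extractor's blue key is pressed down (value of joint bar_rocker above 0.34 rad and value of joint blue_key above 0.0045 m), for 0.1 s.
3. the carver's green button is pressed in (all of step 2 and value of joint start above 0.0045 m), for 0.05 s.
At the end, for the whole second after the job is handed in: The rocker is on (above 0.34 rad), the blue key is down (more than 4.5 mm), the green button has been pressed in and is up again (under 1.5 mm), the red button and white key were never pressed (under 2.5 mm), and the control box and bystanders are within 20 mm of where they began, the box at rest (all of step 2 and value of joint start below 0.0015 m and value of joint each of stop, white_key below 0.0025 m and distance of each of carver_box, figure, mug, glue, blank, gouge, pencil, handpiece from where it was at the start of the episode below 0.02 m and linear speed of carver_box below 0.01 m/s); the robot touches nothing.
It fails at once if the blue key is pressed before the power bar is on (value of joint blue_key above 0.003 m and not (value of joint bar_rocker above 0.34 rad)).
It fails at once if the green button is pressed before the extractor is running (value of joint start above 0.003 m and not (value of joint bar_rocker above 0.34 rad and value of joint blue_key above 0.0045 m)).
It fails at once if the red button or the white key is pressed (value of joint any of stop, white_key above 0.0025 m).
It fails at once if the control box is lifted or shifted (more than 20 mm) (distance of carver_box from where it was at the start of the episode above 0.02 m or angle between carver_box's own z axis and vertical above 0.25 rad).
It fails at once if a bystander is lifted or shifted (more than 20 mm) (distance of any of figure, mug, glue, blank, gouge, pencil, handpiece from where it was at the start of the episode above 0.02 m).
It also fails if it takes over 54 s, if anything falls off the work surface, if the arm or the gripper's body presses on something with over 40 N, if the wrist force passes 120 N, or if a joint passes its speed limit or range.

## Working session

There is one attempt and no reset: what is moved stays moved. The work goes in short steps, Python scripts to look and compute and a shell command to move; the robot and the scene stay as the last step left them, time stands still between calls to the robot, and variables do not carry over. Pictures are saved under pics/ and viewed, at most 10 in all, crops included, and the job is handed in when it is done.

```bash
ls; mkdir -p pics
cat > h.py <<'E'
import numpy as np, cv2
from scipy.spatial.transform import Rotation as R
def rot(q): return R.from_quat([q[1],q[2],q[3],q[0]]).as_matrix()
def pts(c):
    # world points for each pixel from depth (pinhole)
    K=c["intrinsics"]; d=c["depth"]; v,u=np.mgrid[:384,:512]
    p=np.stack([(u-K[0,2])/K[0,0]*d,(v-K[1,2])/K[1,1]*d,d],-1)
    return p@M(c).T+np.array(c["eye"])
def M(c):
    o=np.array(c["orientation"]); return rot(o) if o.size==4 else o
def ray(c,u,v,z):
    K=c["intrinsics"]; r=M(c)@np.array([(u-K[0,2])/K[0,0],(v-K[1,2])/K[1,1],1]); e=np.array(c["eye"])
    return e+r*(z-e[2])/r[2]
E
python3 - <<'E'
from h import *
from cell import sense,cams
import pickle
s=sense(); print(s)
for n in("top","side"):
    c=cams.camera(n); pickle.dump(c,open(n+".pkl","wb")); print(n,c["eye"],c["orientation"],c["intrinsics"])
    cv2.imwrite(f"pics/{n}0.png",cv2.resize(c["frame"],(800,600)))
E
```

```text
pics
{'time': 0.0, 'joint_positions': array([-1.28503616,  0.46835898, -0.01157486,  1.60360603,  0.00600313,
        1.07140808, -0.05631459]), 'qd': array([-1.50726616e-03, -1.81765310e-04, -9.10050721e-04,  6.97202573e-04,
       -7.60871208e-04,  9.05443067e-04, -8.48949842e-05]), 'joint_efforts': array([-8.33524282e-04, -5.20577109e+01, -1.27764232e-02, -2.43748677e+01,
       -5.66755235e-02,  1.74466870e-02,  1.56278988e-04]), 'tool_pos': array([209.77220472, 614.65034144, 235.65939674]), 'tcp_rot': array([-7.43618188e-05,  1.63691107e-01,  9.86511256e-01, -8.70047453e-04]), 'force': array([ 0.19973923,  0.5951272 , -1.09331068]), 'wrist_torque': array([-0.00014408,  0.00242632, -0.02155078]), 'finger_force': 0.0, 'finger_gap': 91.72330383095759}
top [ 407.35761513   51.26733939 1337.89670158] [ 0.04241699 -0.69589432  0.71567678 -0.04169692] [[442.3567373    0.         255.02302204]
 [  0.         442.3567373  189.16852409]
 [  0.           0.           1.        ]]
side [  23.00258151 -792.30796667  967.12102307] [-0.40398636  0.87550378 -0.24128974  0.10985179] [[431.22167865   0.         247.18898064]
 [  0.         431.22167865 183.0235662 ]
 [  0.           0.           1.        ]]
```

View pics/top0.png

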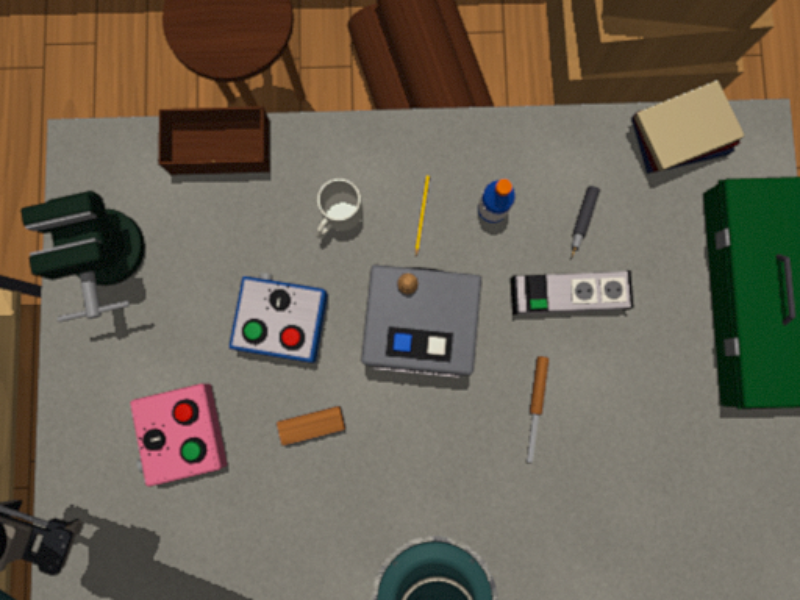

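View pics/side0.png

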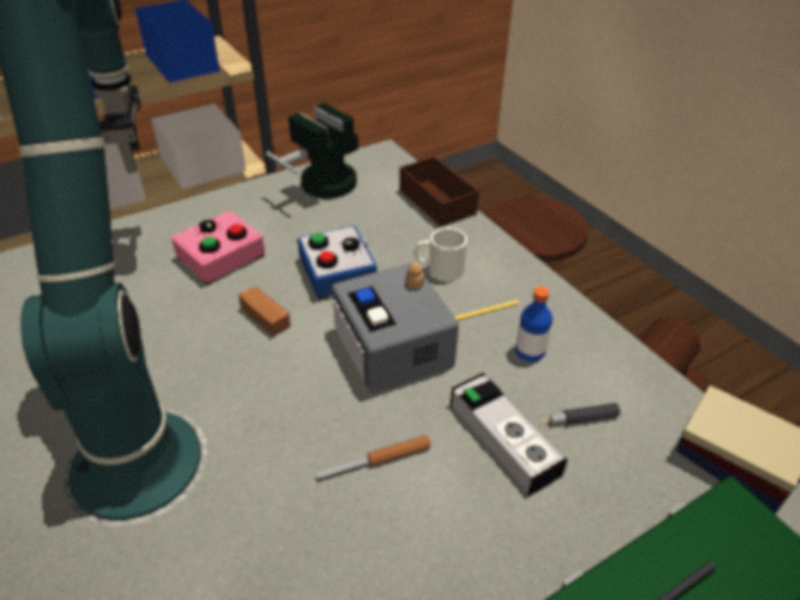

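The top view shows these things that could be confused:
- **Green:** rocker stripe (538,302), blue box's green button (254,331), pink box's green button (193,450, a decoy), and the toolbox at right.
- **Blue:** extractor key (402,342), with the white key beside it at (437,346), and the glue bottle (495,200).
- **Red:** the blue box's red button (292,337), to be avoided.

I choose the stripe on the bar, the blue key on the grey lid and the green button on the blue box. Next I measure them in both views.

Run:
```python
from h import *
import pickle
T=pickle.load(open("top.pkl","rb")); S=pickle.load(open("side.pkl","rb"))
k=np.array([512/800,384/600])
# name: (top px, side px, hue lo,hi, plane z)
q={"stripe":((538,302),(472,395),45,85,65),"blue":((402,342),(366,296),100,130,134),"start":((254,331),(318,241),45,85,84),"stop":((292,337),(327,259),-8,8,84),"white":((437,346),(377,315),None,None,134),"glue":((504,187),(541,295),5,20,160),"fig":((407,283),(415,275),5,20,150)}
for n,(a,b,lo,hi,z) in q.items():
    for c,p,nm in((T,a,"top"),(S,b,"side")):
        hsv=cv2.cvtColor(c["frame"],cv2.COLOR_BGR2HSV).astype(int); P=pts(c)
        if lo is None: m=(hsv[...,1]<60)&(hsv[...,2]>150)
        elif lo<0: m=((hsv[...,0]<hi)|(hsv[...,0]>180+lo))&(hsv[...,1]>120)
        else: m=(hsv[...,0]>=lo)&(hsv[...,0]<=hi)&(hsv[...,1]>90)
        _,L,st,ce=cv2.connectedComponentsWithStats(m.astype(np.uint8))
        u,v=np.round(np.array(p)*k).astype(int); w=L[v-3:v+4,u-3:u+4]; w=w[w>0]
        if not len(w): print(n,nm,"none",hsv[v,u]);continue
        i=np.bincount(w).argmax(); mm=(L==i)
        print(n,nm,ce[i].round(1),st[i][2:5],"ray",ray(c,*ce[i],z).round(1),"depthmed",np.median(P[mm],0).round(1))
# orientation of boxes: from aligned lids via top depth heights
P=pts(T)
for n,(x0,x1,y0,y1),(zl,zh) in (("extr",(150,300,250,390),(115,125)),("bar",(300,340,200,250),(40,50)),("box",(140,210,250,310),(56,68))):
    u0,u1,v0,v1=[int(t*.64) for t in {"extr":(350,495,255,385),"bar":(500,645,260,330),"box":(220,335,265,375)}[n]]
    m=np.zeros((384,512),bool); m[v0:v1,u0:u1]=True; m&=(P[...,2]>zl)&(P[...,2]<zh)
    print(n,m.sum(),[np.round(t,1) for t in cv2.minAreaRect(P[m][:,:2].astype(np.float32))])
f=T["frame"]; cv2.imwrite("pics/crop.png",cv2.resize(f[165:245,140:410],(800,237),interpolation=cv2.INTER_CUBIC))
```

```text
stripe top [344. 194.] [11  7 77] ray [ 538.3 -206.5   65. ] depthmed [ 538.6 -206.6   63.1]
stripe side [302.5 253. ] [11 10 72] ray [ 540.3 -210.7   65. ] depthmed [ 540.3 -210.4   64.2]
blue top [257.2 218.7] [ 13  14 156] ray [470.3  46.9 134. ] depthmed [469.9  47.2 132.6]
blue side [233.3 189.4] [ 15  12 133] ray [470.3  43.2 134. ] depthmed [472.   45.4 131.7]
start top [161.6 211.2] [ 12  13 124] ray [501.7 317.4  84. ] depthmed [502.  318.3  82.6]
start side [203.2 152.9] [10  9 63] ray [501.4 312.1  84. ] depthmed [501.9 312.5  83.6]
stop top [185.8 215.2] [ 13  13 126] ray [488.6 248.8  84. ] depthmed [488.8 248.7  82.7]
stop side [208.7 164.9] [11  9 75] ray [487.5 242.9  84. ] depthmed [487.9 244.8  82.9]
white top [279.  220.9] [ 11  11 116] ray [462.8 -12.3 134. ] depthmed [462.6 -12.3 133.5]
white side [241.3 201. ] [13 11 93] ray [465.3 -11.7 134. ] depthmed [465.7 -11.4 134. ]
glue top [322. 119.] [11 11 87] ray [ 736.2 -137.9  160. ] depthmed [ 736.5 -138.   159.3]
glue side [346.  187.3] [11 10 88] ray [ 736.  -139.5  160. ] depthmed [ 738.2 -138.2  159.3]
fig top [260.5 181. ] [ 12  13 131] ray [571.2  35.1 150. ] depthmed [569.2  35.9 161.6]
fig side [265.3 176.4] [ 12  17 152] ray [572.   29.3 150. ] depthmed [570.1  27.  149.6]
extr 3912 [array([510.3,  10.2]), array([198.6, 179.1]), np.float64(82.5)]
bar 1408 [array([ 560.3, -279.7]), array([ 71.3, 223.8]), np.float64(0.8)]
box 1979 [array([523.5, 276.2]), array([159.8, 139.3]), np.float64(78.9)]
```

View pics/crop.png

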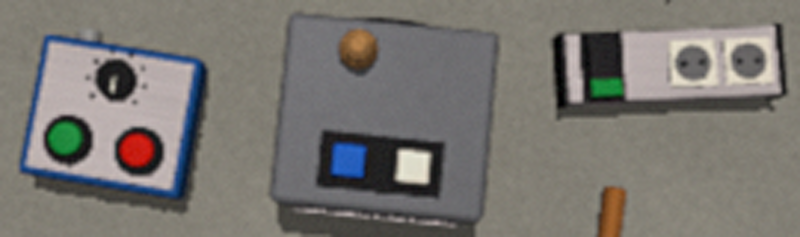

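The crop confirms the choices: green stripe at (605,87), blue key at (348,160), and the blue box's green button at (67,140). The two views and the geometry from the box outlines agree to within about 4 mm. My targets are rocker (534,-209), blue key (470,46) and start (501,316).

```bash
python3 -m jog '[{"travel":[-53,-6,0],"twist":[0,0,-4],"jaw":0},{"travel":[-106,-12,0],"twist":[0,0,-8],"jaw":0},{"travel":[-159,-18,0],"twist":[0,0,-12],"jaw":0},{"travel":[-212,-25,0],"twist":[0,0,-16],"jaw":0},{"travel":[-264,-31,0],"twist":[0,0,-18.8],"jaw":0}]' 20
```

```text
time: 0.72
tool_pos: [451.1, 499.4, 236.2]
tcp_rot: [-0.0, -0.0, 1.0, -0.0]
force: [-0.4, 0.4, -1.0]
finger_gap: 44.2
finger_force: 0.0
```

```bash
python3 -m jog '[{"travel":[-8,-55,0],"twist":[0,0,0],"jaw":0},{"travel":[-16,-110,0],"twist":[0,0,0],"jaw":0},{"travel":[-24,-165,0],"twist":[0,0,0],"jaw":0},{"travel":[-32,-220,0],"twist":[0,0,0],"jaw":0},{"travel":[-40,-270,0],"twist":[0,0,0],"jaw":0}]'
python3 -m jog '[{"travel":[-8,-55,0],"twist":[0,0,0],"jaw":0},{"travel":[-16,-110,0],"twist":[0,0,0],"jaw":0},{"travel":[-24,-165,0],"twist":[0,0,0],"jaw":0},{"travel":[-32,-220,0],"twist":[0,0,0],"jaw":0},{"travel":[-40,-270,0],"twist":[0,0,0],"jaw":0}]'
python3 -m jog '[{"travel":[0,-50,0],"twist":[0,0,0],"jaw":0},{"travel":[-2,-100,0],"twist":[0,0,0],"jaw":0},{"travel":[-3,-145,0],"twist":[0,0,0],"jaw":0},{"travel":[-3,-168,0],"twist":[0,0,0],"jaw":0},{"travel":[-3,-168,0],"twist":[0,0,0],"jaw":0}]'
```

```text
time: 1.35
tool_pos: [489.5, 228.3, 236.4]
tcp_rot: [-0.0, 0.001, 1.0, -0.0]
force: [1.2, 1.2, -0.8]
finger_gap: 0.4
finger_force: 0.0
time: 1.98
tool_pos: [529.2, -41.6, 236.5]
tcp_rot: [-0.0, 0.001, 1.0, -0.0]
force: [0.2, 0.5, 0.4]
finger_gap: 0.8
finger_force: 0.0
time: 2.6
tool_pos: [531.5, -209.3, 236.2]
tcp_rot: [-0.0, 0.002, 1.0, -0.0]
force: [0.0, 0.2, 0.3]
finger_gap: 0.9
finger_force: 0.0
```

```bash
python3 -m jog '[{"travel":[0,0,40],"twist":[0,0,0],"jaw":0},{"travel":[0,0,80],"twist":[0,0,0],"jaw":0},{"travel":[0,0,115],"twist":[0,0,0],"jaw":0},{"travel":[0,0,130],"twist":[0,0,0],"jaw":0},{"travel":[0,0,130],"twist":[0,0,0],"jaw":0}]'
python3 - <<'E'
from h import *
from cell import cams,sense
print(sense()["tool_pos"].round(1))
c=cams.camera("side"); f=c["frame"][200:300,240:375]; g=cams.camera("top")["frame"][150:250,290:425]
cv2.imwrite("pics/rk.png",np.hstack([cv2.resize(x,(400,300),interpolation=cv2.INTER_CUBIC) for x in(f,g)]))
E
```

```text
time: 3.22
tool_pos: [532.1, -206.4, 106.1]
tcp_rot: [-0.001, -0.0, 1.0, 0.0]
force: [-0.1, -0.3, 1.4]
finger_gap: 0.5
finger_force: 0.0
[ 532.1 -206.4  106.1]
```

View pics/rk.png

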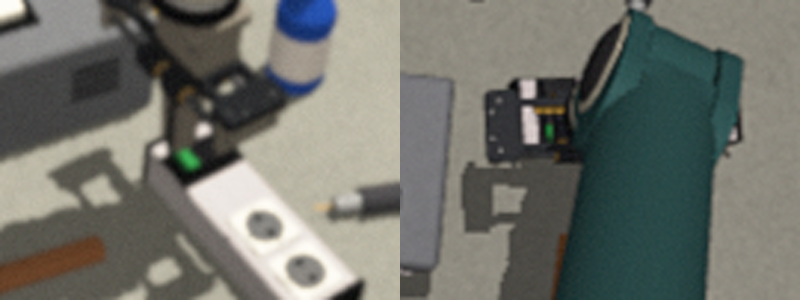

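The side crop shows the tool over the green stripe (188,158), but the fingers' closed state isn't clear. I'll check with the wrist camera.

Run:
```python
from h import *
from cell import cams,sense
cv2.imwrite("pics/w.png",cams.camera("wrist")["frame"]); s=sense(); print(s["finger_gap"],s["tool_pos"].round(1))
```

```text
0.6853998674624139 [ 533.3 -207.5  108. ]
```

View pics/w.png

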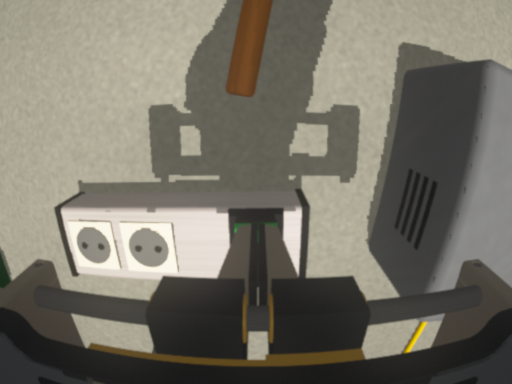

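The fingers are closed and sit centred over the green end (stripe around (255,228)). Now I press.

```bash
python3 -m jog '[{"travel":[0,0,10],"twist":[0,0,0],"jaw":0},{"travel":[0,0,16],"twist":[0,0,0],"jaw":0},{"travel":[0,0,20],"twist":[0,0,0],"jaw":0},{"travel":[0,0,24],"twist":[0,0,0],"jaw":0},{"travel":[0,0,24],"twist":[0,0,0],"jaw":0}]'
python3 -m jog '[{"travel":[0,0,1],"twist":[0,0,0],"jaw":0},{"travel":[0,0,2],"twist":[0,0,0],"jaw":0},{"travel":[0,0,3],"twist":[0,0,0],"jaw":0},{"travel":[0,0,4],"twist":[0,0,0],"jaw":0},{"travel":[0,0,4],"twist":[0,0,0],"jaw":0}]'
```

```text
time: 4.0
tool_pos: [532.2, -207.6, 82.3]
tcp_rot: [0.0, 0.0, 1.0, -0.0]
force: [1.4, -0.1, -0.1]
finger_gap: 0.1
finger_force: 0.0
time: 4.62
tool_pos: [532.4, -207.5, 78.6]
tcp_rot: [0.0, 0.0, 1.0, -0.0]
force: [-0.6, 0.1, 1.8]
finger_gap: 0.2
finger_force: 1.0
```

```bash
for i in 1; do :; done; python3 -m jog '[{"travel":[0,0,1],"twist":[0,0,0],"jaw":0},{"travel":[0,0,2],"twist":[0,0,0],"jaw":0},{"travel":[0,0,2],"twist":[0,0,0],"jaw":0},{"travel":[0,0,2],"twist":[0,0,0],"jaw":0},{"travel":[0,0,2],"twist":[0,0,0],"jaw":0}]'
python3 -m jog '[{"travel":[0,0,1],"twist":[0,0,0],"jaw":0},{"travel":[0,0,2],"twist":[0,0,0],"jaw":0},{"travel":[0,0,2],"twist":[0,0,0],"jaw":0},{"travel":[0,0,2],"twist":[0,0,0],"jaw":0},{"travel":[0,0,2],"twist":[0,0,0],"jaw":0}]'
```

```text
time: 5.25
tool_pos: [532.6, -207.6, 77.8]
tcp_rot: [0.0, 0.0, 1.0, 0.0]
force: [-3.7, 1.0, 11.6]
finger_gap: 0.6
finger_force: 6.0
time: 5.88
tool_pos: [532.6, -207.7, 77.5]
tcp_rot: [0.001, 0.0, 1.0, 0.0]
force: [-7.1, 3.0, 25.4]
finger_gap: 0.3
finger_force: 13.0
```

The stop is reached at 25 N. I retract, check the rocker and move over the blue key.

```bash
python3 -m jog '[{"travel":[0,0,-30],"twist":[0,0,0],"jaw":0},{"travel":[0,0,-70],"twist":[0,0,0],"jaw":0},{"travel":[0,0,-110],"twist":[0,0,0],"jaw":0},{"travel":[0,0,-150],"twist":[0,0,0],"jaw":0},{"travel":[0,0,-162],"twist":[0,0,0],"jaw":0}]'
python3 -m jog '[{"travel":[12,51,0],"twist":[0,0,0],"jaw":0},{"travel":[24,102,0],"twist":[0,0,0],"jaw":0},{"travel":[36,153,0],"twist":[0,0,0],"jaw":0},{"travel":[49,204,0],"twist":[0,0,0],"jaw":0},{"travel":[62,254,0],"twist":[0,0,0],"jaw":0}]'
python3 -m jog '[{"travel":[0,0,15],"twist":[0,0,0],"jaw":0},{"travel":[0,0,30],"twist":[0,0,0],"jaw":0},{"travel":[0,0,45],"twist":[0,0,0],"jaw":0},{"travel":[0,0,64],"twist":[0,0,0],"jaw":0},{"travel":[0,0,64],"twist":[0,0,0],"jaw":0}]'
python3 - <<'E'
from h import *
from cell import cams,sense
for n in("side","top"):
    c=cams.camera(n);P=pts(c);hsv=cv2.cvtColor(c["frame"],cv2.COLOR_BGR2HSV)
    m=cv2.inRange(hsv,(45,90,30),(85,255,255))>0
    m&=(abs(P[...,0]-538)<25)&(abs(P[...,1]+208)<25); print(n,m.sum(),np.median(P[m],0))
s=sense();print(s["tool_pos"].round(1))
w=cams.camera("wrist")["frame"]; f=cams.camera("side")["frame"][150:280,200:330]
cv2.imwrite("pics/b.png",np.hstack([cv2.resize(w,(400,300)),cv2.resize(f,(400,300))]))
E
```

```text
time: 6.5
tool_pos: [533.2, -207.8, 238.7]
tcp_rot: [0.002, 0.0, 1.0, -0.0]
force: [0.6, 0.6, -0.5]
finger_gap: 0.1
finger_force: 0.0
time: 7.12
tool_pos: [469.1, 48.2, 235.4]
tcp_rot: [-0.001, 0.0, 1.0, -0.0]
force: [1.6, 0.5, -0.0]
finger_gap: 0.7
finger_force: 0.0
time: 7.75
tool_pos: [469.4, 45.1, 170.7]
tcp_rot: [-0.002, 0.002, 1.0, -0.001]
force: [-0.3, 0.0, -0.6]
finger_gap: 0.2
finger_force: 0.0
side 80 [ 539.95013237 -208.19234645   56.03439585]
top 77 [ 536.65158873 -207.02754675   55.00205988]
[470.6  45.7 172.4]
```

View pics/b.png

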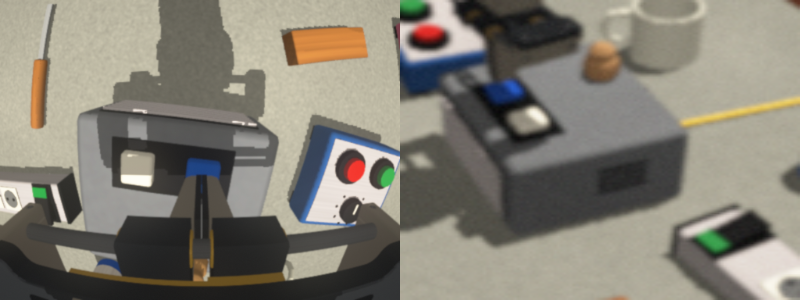

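The stripe is now at 55–56 mm, so the rocker is on. The fingers are over the blue key (203,165) and clear of the white one (138,168). I press.

```bash
python3 -m jog '[{"travel":[0,0,8],"twist":[0,0,0],"jaw":0},{"travel":[0,0,14],"twist":[0,0,0],"jaw":0},{"travel":[0,0,18],"twist":[0,0,0],"jaw":0},{"travel":[0,0,21],"twist":[0,0,0],"jaw":0},{"travel":[0,0,23],"twist":[0,0,0],"jaw":0}]'
python3 -m jog '[{"travel":[0,0,1],"twist":[0,0,0],"jaw":0},{"travel":[0,0,2],"twist":[0,0,0],"jaw":0},{"travel":[0,0,2],"twist":[0,0,0],"jaw":0},{"travel":[0,0,2],"twist":[0,0,0],"jaw":0},{"travel":[0,0,2],"twist":[0,0,0],"jaw":0}]'
```

```text
time: 8.57
tool_pos: [470.3, 46.6, 150.1]
tcp_rot: [-0.0, 0.0, 1.0, 0.0]
force: [-6.8, -2.1, 21.8]
finger_gap: 0.3
finger_force: 10.4
time: 9.2
tool_pos: [470.3, 46.6, 149.9]
tcp_rot: [-0.0, 0.0, 1.0, 0.0]
force: [-9.1, -0.9, 24.7]
finger_gap: 0.5
finger_force: 12.7
```

```bash
python3 -m jog '[{"travel":[0,0,-20],"twist":[0,0,0],"jaw":0},{"travel":[0,0,-40],"twist":[0,0,0],"jaw":0},{"travel":[0,0,-60],"twist":[0,0,0],"jaw":0},{"travel":[0,0,-80],"twist":[0,0,0],"jaw":0},{"travel":[0,0,-89],"twist":[0,0,0],"jaw":0}]'
python3 -m jog '[{"travel":[-6,54,0],"twist":[0,0,0],"jaw":0},{"travel":[-12,108,0],"twist":[0,0,0],"jaw":0},{"travel":[-18,162,0],"twist":[0,0,0],"jaw":0},{"travel":[-24,216,0],"twist":[0,0,0],"jaw":0},{"travel":[-31,270,0],"twist":[0,0,0],"jaw":0}]'
python3 -m jog '[{"travel":[0,0,30],"twist":[0,0,0],"jaw":0},{"travel":[0,0,60],"twist":[0,0,0],"jaw":0},{"travel":[0,0,90],"twist":[0,0,0],"jaw":0},{"travel":[0,0,114],"twist":[0,0,0],"jaw":0},{"travel":[0,0,114],"twist":[0,0,0],"jaw":0}]'
python3 - <<'E'
from h import *
from cell import cams,sense
for n in("side","top"):
    c=cams.camera(n);P=pts(c);hsv=cv2.cvtColor(c["frame"],cv2.COLOR_BGR2HSV)
    m=cv2.inRange(hsv,(100,90,30),(130,255,255))>0
    m&=(abs(P[...,0]-470)<20)&(abs(P[...,1]-46)<20)&(P[...,2]>115); print(n,m.sum(),np.median(P[m],0).round(1))
s=sense();print(s["tool_pos"].round(1))
w=cams.camera("wrist")["frame"]; f=cams.camera("side")["frame"][110:240,150:280]
cv2.imwrite("pics/g.png",np.hstack([cv2.resize(w,(400,300)),cv2.resize(f,(400,300))]))
E
```

```text
time: 9.82
tool_pos: [471.0, 46.7, 237.5]
tcp_rot: [0.001, 0.0, 1.0, 0.0]
force: [-0.5, 0.2, -0.1]
finger_gap: 0.3
finger_force: 0.0
time: 10.45
tool_pos: [501.5, 318.1, 236.0]
tcp_rot: [-0.0, 0.0, 1.0, -0.0]
force: [0.7, -0.6, 0.1]
finger_gap: 0.6
finger_force: 0.0
time: 11.08
tool_pos: [500.2, 315.6, 120.2]
tcp_rot: [-0.002, 0.0, 1.0, -0.001]
force: [-0.1, -0.3, 0.2]
finger_gap: 0.6
finger_force: 0.0
side 97 [470.9  44.4 127.8]
top 150 [470.   47.1 127.1]
[501.8 316.6 122.8]
```

View pics/g.png

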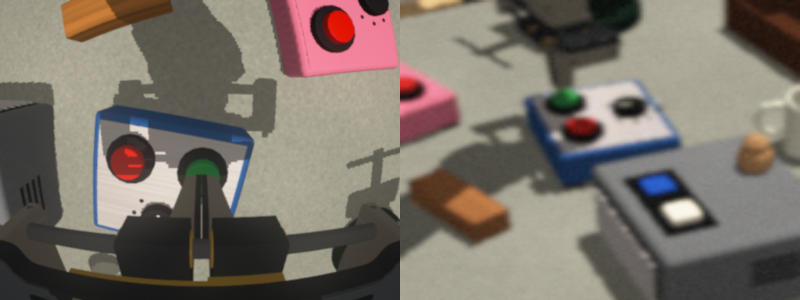

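The blue key top is at 127–128 mm, so it is down. The fingers are over the blue box's green button (202,165), with the red button well clear at (128,162). I press to a tip height of about 77 mm.

```bash
python3 -m jog '[{"travel":[0,0,8],"twist":[0,0,0],"jaw":0},{"travel":[0,0,14],"twist":[0,0,0],"jaw":0},{"travel":[0,0,18],"twist":[0,0,0],"jaw":0},{"travel":[0,0,21],"twist":[0,0,0],"jaw":0},{"travel":[0,0,22],"twist":[0,0,0],"jaw":0}]'
python3 -m jog '[{"travel":[0,0,1],"twist":[0,0,0],"jaw":0},{"travel":[0,0,2],"twist":[0,0,0],"jaw":0},{"travel":[0,0,2],"twist":[0,0,0],"jaw":0},{"travel":[0,0,2],"twist":[0,0,0],"jaw":0},{"travel":[0,0,2],"twist":[0,0,0],"jaw":0}]'
```

```text
time: 11.9
tool_pos: [501.5, 316.5, 100.7]
tcp_rot: [-0.0, 0.0, 1.0, -0.0]
force: [-2.0, -0.4, 4.4]
finger_gap: 0.4
finger_force: 2.3
time: 12.52
tool_pos: [501.6, 316.5, 100.3]
tcp_rot: [-0.0, 0.0, 1.0, -0.0]
force: [-4.1, -2.5, 14.5]
finger_gap: 0.3
finger_force: 7.2
```

It bottoms out at 14.5 N, so the button is fully in. I retract and verify.

```bash
python3 -m jog '[{"travel":[0,0,-20],"twist":[0,0,0],"jaw":0},{"travel":[0,0,-50],"twist":[0,0,0],"jaw":0},{"travel":[0,0,-90],"twist":[0,0,0],"jaw":0},{"travel":[0,0,-130],"twist":[0,0,0],"jaw":0},{"travel":[0,0,-138],"twist":[0,0,0],"jaw":0}]'
python3 -m jog '[{"travel":[0,0,0],"twist":[0,0,0],"jaw":0},{"travel":[0,0,0],"twist":[0,0,0],"jaw":0},{"travel":[0,0,0],"twist":[0,0,0],"jaw":0},{"travel":[0,0,0],"twist":[0,0,0],"jaw":0},{"travel":[0,0,0],"twist":[0,0,0],"jaw":0}]'
python3 - <<'E'
from h import *
from cell import cams
c=cams.camera("side");P=pts(c);hsv=cv2.cvtColor(c["frame"],cv2.COLOR_BGR2HSV)
for n,lo,hi,x,y,z in(("start",45,85,501,315,75),("stop",0,8,488,246,75),("blue",100,130,470,46,115),("stripe",45,85,538,-208,50)):
    m=cv2.inRange(hsv,(lo,90,30),(hi,255,255))>0
    m&=(abs(P[...,0]-x)<20)&(abs(P[...,1]-y)<20)&(P[...,2]>z); print(n,m.sum(),np.median(P[m],0).round(1))
E
```

```text
time: 13.15
tool_pos: [503.0, 317.5, 239.4]
tcp_rot: [0.002, 0.0, 1.0, 0.002]
force: [0.8, 0.3, 0.0]
finger_gap: 0.6
finger_force: 0.0
time: 13.78
tool_pos: [501.5, 316.5, 236.2]
tcp_rot: [-0.0, 0.0, 1.0, -0.0]
force: [0.9, 0.3, 0.5]
finger_gap: 0.2
finger_force: 0.0
start 66 [501.9 311.8  84.2]
stop 64 [489.4 243.8  84.5]
blue 99 [470.7  44.5 127.5]
stripe 74 [ 541.  -208.5   55.7]
```

```bash
python3 -c "
from cell import env
print(env.finish_job())"
```

```text
the job is handed in; nothing more can be done
None
```

The job is handed in, with no verdict shown: the rocker is on, the blue key is down, the green button was pressed fully in and came back up, and the red button and control box measured where they started.

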